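Sweep the orange sherds into the sorting bay

TASK

Sweep the three orange pottery sherds that lie loose on the bare table across it with the closed fingers, through the open side of the green three-sided sorting bay, until each lies well inside it, flat on the bay's paper floor with the same side up. Only push them along the table: do not pick them up, and as they are brittle, do not pinch them, press hard on them or jam them against the bay. Leave the blue sherd, the amber jar, the glue bottle and the brush where they are.

Things in the scene. Friction and masses are not known exactly. Their poses are not given: they have to be found in the camera images.
- sherd_a: orange earthenware sherd, irregular four-cornered flat plate, 12 mm thick, 38 to 42 mm across its corners (about 30 mm at its narrowest), 25 to 50 g; origin at the centre of its underside, z up, x and y of no meaning; slides on the table
- sherd_b: orange earthenware sherd, irregular five-cornered flat plate, 12 mm thick, 38 to 42 mm across its corners (about 30 mm at its narrowest), 25 to 50 g; origin at the centre of its underside, z up, x and y of no meaning; slides on the table
- sherd_c: orange earthenware sherd, irregular four-cornered flat plate, 12 mm thick, 38 to 42 mm across its corners (about 30 mm at its narrowest), 25 to 50 g; origin at the centre of its underside, z up, x and y of no meaning; slides on the table
- sherd_blue: blue glazed sherd, five-cornered, same size as the orange ones; it stays where it is. The four sherds lie in a row that runs away from the robot, at least 70 mm apart in x, each anywhere in the row; origin as for the others
- bay_mouth (a point): middle of the open side, at table height, of the sorting bay fixed to the table: three green walls 12 mm thick, 28 mm high, white paper floor level with the table, no sill. x points into the bay, y along the open side. Inside it is 320 mm wide (y -160 to 160) and 150 mm deep (x 0 to 150, the back wall). It stands to the robot's left, open to the right
- jar: small amber glass jar with white lid, 40 mm diameter, 55 mm high, standing beyond the row of sherds; origin at the centre of its underside, z up; stays put
- glue: white glue bottle with red cap, 36 mm diameter, 70 mm high, standing to the right of the sherds and brush; origin at the centre of its underside, z up; stays put
- brush: brush 170 mm long, up to 42 mm wide, 20 mm high, lying on the table just to the right of the sherds; origin under its middle, x along its length, towards the bristles; stays put
Mind the look-alikes: they are no part of the job. Leave any purple or yellow look-alike of the sherd_b alone.

How it is judged:
At the end, for the whole second after the job is handed in: Each orange sherd's centre is at least 22 mm inside the bay's open side and between its walls, under 5 mm above the table, tilted under 0.25 rad (same side up), slower than 20 mm/s; blue sherd, jar, glue and brush are within 15 mm of their starts (x of sherd_a in the frame of bay_mouth between 0.022 and 0.15 m and y of sherd_a in the frame of bay_mouth between -0.16 and 0.16 m and height (world z) of each of sherd_a, sherd_b, sherd_c below 0.005 m and angle between each of sherd_a, sherd_b, sherd_c's own z axis and vertical below 0.25 rad and linear speed of each of sherd_a, sherd_b, sherd_c below 0.02 m/s and x of sherd_b in the frame of bay_mouth between 0.022 and 0.15 m and y of sherd_b in the frame of bay_mouth between -0.16 and 0.16 m and x of sherd_c in the frame of bay_mouth between 0.022 and 0.15 m and y of sherd_c in the frame of bay_mouth between -0.16 and 0.16 m and distance of each of sherd_blue, jar, glue, brush from where it was at the start of the episode below 0.015 m); the robot touches nothing.
It fails at once if an orange sherd is lifted: its underside centre rises more than 18 mm above the table (height (world z) of any of sherd_a, sherd_b, sherd_c above 0.018 m).
It fails at once if an orange sherd is pinched, pressed or jammed with more than 15 N of the fingers (contact force between the fingers and sherd_a above 15 N or contact force between the fingers and sherd_b above 15 N or contact force between the fingers and sherd_c above 15 N).
It fails at once if the blue sherd is moved more than 15 mm (distance of sherd_blue from where it was at the start of the episode above 0.015 m).
It fails at once if the jar, glue bottle or brush is moved more than 15 mm (distance of any of jar, glue, brush from where it was at the start of the episode above 0.015 m).
It also fails if it takes over 72 s, if anything falls off the work surface, if the arm or the gripper's body presses on something with over 40 N, if the wrist force passes 120 N, or if a joint passes its speed limit or range.

ROBOT

A 6-joint arm with a two-finger parallel gripper is mounted at the origin on the work surface. World frame = base frame: x ahead of the robot, y to its left, z up, the work surface at z = 0. Lengths are in m, angles in rad, forces in N, time in s.
With the tool pointing down it reaches from about 0.35 to 0.85 m from the base axis. Payload 8.1 kg.
Tool frame: the origin (TCP) lies at the very end of the fingers, on their centre line; the grasp point (between the pads) lies 19 mm behind it; z points along the fingers, y is the line along which they close (so a half turn about z gives the same grasp; the last joint's range is limited). The gripper opens to 93 mm and grips with 3 to 60 N. Pads are 15 mm wide; open, the fingers measure 128 mm over their backs; the gripper's body (75 mm by 188 mm) begins 65 mm behind the grasp point.
Start: joints at [-1.213, 0.13, 1.488, -0, 1.523, -0.085], TCP at [0.257, -0.542, 0.219] pointing down, gripper open.
Joint ranges: [-2.96, 2.96], [-0.89, 2.26], [0.02, 2.5], [-1.34, 4.48], [0, 2.73], [-2.66, 2.66]. Speed limits (rad/s): [2.39, 2.39, 2.79, 3.14, 3.14, 3.14].

INTERFACE

Orientations are given as a rotation vector (axis times angle).
In Python, from plant import robot gives the robot as it stands.
- The arm moves only by the tool play_rows, never from a script. Its argument "deltas" is one flat list of numbers, 5 for each row, row after row: the shift along the tool's x, y, z in mm, then the turn about the tool's z in degrees, then the finger opening in mm, from 0 to 93. A call has 1 to 10 rows; each row shifts and turns the commanded pose from where the row before left it, along the tool's axes as they then stand; what a row does not reach is not made up. A row lasts 1/12 s, in which the tool goes at most 41.7 mm and 7.16 degrees, less where a joint would pass 70% of its speed; a pose out of reach is approached as far as the arm can. A call with a gripper value outside its range is refused whole. The fingers move at their own pace and stop on an object; "newtons" is the grip in N (left out, the last holds). Time passes only in rows, so rows that do not move let the fingers close. It gives the time, the measured TCP pose, the force, the opening and the grip force at its end, in the units of the state.
- robot.read_state(): the state, without advancing time (a new reading comes with each control period).
- robot.read_camera(name): name is "scene" or "top" or "wrist"; returns a dict with "pixels" (420x560x3 uint8, blue, green, red), "mtx" (3x3 intrinsics, pixels), "eye" and "rotation" of the camera in the world. Camera axes: x right, y up, looking along -z (the intrinsics and any distortion apply to the point x, -y, -z); pixel columns grow to the right and rows downward; lengths in m; the calibration is good to about 2 mm. A picture is of the moment at which its call begins. There is no depth.
- robot.close_job(): hands the job in; it is judged then, once.
The state is a dict: "t": time; "q": joint angles; "dq": joint speeds; "joint_torque": joint torques, N m; "tool_pos": TCP position; "orientation": TCP orientation; "force": force on the tool from outside, world axes, zero at the start; "wrist_torque": the same for the moment, N m; "opening": finger opening in m; "gripper_force": force on a finger pad.
Only numpy, scipy, OpenCV 4.12 (cv2) and the standard library are available. Lean on these libraries where they do the work, as an engineer would, in place of code of your own. Each camera call takes 0.05 s, during which the arm holds its last target. There are 200 camera calls.

## Working session

There is one attempt and no reset: what is moved stays moved. The work goes in short steps, Python scripts to look and compute and a tool call to move; the robot and the scene stay as the last step left them, time stands still between calls to the robot, and variables do not carry over. Pictures are saved under pics/ and viewed, at most 10 in all, crops included, and the job is handed in when it is done.

Besides the shell and the picture viewer there is one more tool, called after ">>>" as name(argument=value, ...), one argument or row to a line, values as JSON. play_rows: Moves the arm, as the interface text tells. Its arguments: {"type":"object","properties":{"deltas":{"type":"array"},"newtons":{"type":"number"}},"required":["deltas"]}

```bash
mkdir -p pics; cat > h.py <<'E'
import numpy as np, cv2
from plant import robot
def ground(c,uv,z=0.0):
    uv=np.atleast_2d(np.array(uv,float))
    d=np.c_[uv,np.ones(len(uv))]@np.linalg.inv(c["mtx"]).T
    d=d*[1,-1,-1]
    w=d@np.array(c["rotation"]).T
    e=np.array(c["eye"]); s=(z-e[2])/w[:,2]
    return e+s[:,None]*w
E
python3 - <<'E'
from h import *
for n in("top","scene"):
    c=robot.read_camera(n); cv2.imwrite(f"pics/{n}0.png",c["pixels"]); print(n,c["mtx"],c["eye"],c["rotation"],[k for k in c])
print(robot.read_state())
E
```

```text
top [[450.82445076   0.         279.6697778 ]
 [  0.         450.82445076 203.16901952]
 [  0.           0.           1.        ]] [ 0.52090444 -0.09551726  0.82272427] [ 0.1390328  -0.1133648  -1.57144915] ['pixels', 'mtx', 'eye', 'rotation']
scene [[471.10035087   0.         283.47080717]
 [  0.         471.10035087 205.13937263]
 [  0.           0.           1.        ]] [1.27287363 0.09978896 0.67898657] [0.57834696 0.76059251 1.75550001] ['pixels', 'mtx', 'eye', 'rotation']
{'t': 0.1, 'q': array([-1.21336221e+00,  1.31061039e-01,  1.48917162e+00,  3.55096190e-05,
        1.52298393e+00, -8.54232326e-02]), 'dq': array([ 0.00059306, -0.00181459, -0.00266076, -0.00014052, -0.00014503,
        0.00105309]), 'joint_torque': array([ 1.72481516e-03, -5.61341822e+01, -4.93096769e+01,  7.71457865e-02,
        2.90920789e-02, -7.61172510e-05]), 'tool_pos': array([ 0.25695603, -0.54163407,  0.21770635]), 'orientation': array([-3.06331588e+00, -6.89610946e-01,  2.90517369e-04]), 'force': array([ 0.06609895, -0.03811618,  0.07139859]), 'wrist_torque': array([ 0.02737929,  0.05666045, -0.0117125 ]), 'gripper_force': 0.0, 'opening': 0.09289061345263433}
```

Rotation is a rotation vector; I'll use Rodrigues.

```bash
sed -i 's/np.array(c\["rotation"\]).T/cv2.Rodrigues(np.array(c["rotation"]))[0].T/' h.py
cat >> h.py <<'E'
def blobs(c,lo,hi,z=0.012,amin=80):
    hsv=cv2.cvtColor(c["pixels"],cv2.COLOR_BGR2HSV)
    m=cv2.inRange(hsv,lo,hi)
    n,l,st,ce=cv2.connectedComponentsWithStats(m)
    out=[]
    for i in range(1,n):
        if st[i,4]<amin: continue
        cn=max(cv2.findContours((l==i).astype(np.uint8),0,2)[0],key=cv2.contourArea)
        g=ground(c,cn[:,0,:],z)[:,:2]
        out.append((ce[i],st[i,4],ground(c,ce[i],z)[0,:2],g.min(0),g.max(0)))
    return out
def hsvat(c,u,v): return cv2.cvtColor(c["pixels"],cv2.COLOR_BGR2HSV)[int(v),int(u)]
E
python3 - <<'E'
from h import *
np.set_printoptions(precision=3,suppress=True)
c=robot.read_camera("top")
for nm,lo,hi in(("orange",(3,110,70),(16,255,255)),("green",(40,70,40),(85,255,255)),("blue",(95,100,40),(125,255,255)),("yellow",(17,100,80),(35,255,255)),("purple",(126,50,40),(165,255,255)),("red",(170,100,50),(180,255,255))):
    for b in blobs(c,lo,hi): print(nm,*b,hsvat(c,*b[0]))
E
```

```text
orange [291.739 237.236] 170553 [ 0.59  -0.104] [ 0.282 -0.616] [1.062 0.461] [ 12 168 167]
orange [192.741  83.306] 324 [0.885 0.083] [0.864 0.04 ] [0.917 0.111] [ 12 130 106]
orange [154.969  85.202] 228 [0.882 0.155] [0.866 0.132] [0.895 0.177] [ 12 146 126]
orange [250.609 101.379] 174 [ 0.848 -0.028] [ 0.833 -0.042] [ 0.865 -0.015] [ 10 153 130]
orange [164.789 102.319] 166 [0.848 0.135] [0.832 0.121] [0.864 0.15 ] [ 12 131 154]
orange [202.644 108.302] 539 [0.835 0.063] [0.818 0.015] [0.859 0.104] [ 13 147 128]
green [ 66.058 254.21 ] 2525 [0.561 0.303] [0.388 0.171] [0.748 0.363] [  5   8 181]
blue [545.465 141.996] 4190 [ 0.764 -0.573] [ 0.61  -0.613] [ 0.919 -0.54 ] [110 220  51]
blue [474.646  97.639] 429 [ 0.851 -0.45 ] [ 0.829 -0.473] [ 0.874 -0.427] [110 232 143]
blue [431.19  139.466] 612 [ 0.77  -0.364] [ 0.744 -0.409] [ 0.818 -0.338] [110 194  50]
blue [295.535 322.394] 282 [ 0.441 -0.11 ] [ 0.425 -0.126] [ 0.459 -0.095] [106 145 128]
yellow [400.601  24.127] 173 [ 1.002 -0.318] [ 0.993 -0.362] [ 1.015 -0.266] [ 19 135 179]
yellow [296.852 153.597] 325 [ 0.745 -0.115] [ 0.725 -0.132] [ 0.766 -0.096] [ 29 239 187]
purple [321.87  120.127] 276 [ 0.81  -0.162] [ 0.792 -0.179] [ 0.828 -0.144] [139 188 126]
purple [317.443 208.948] 289 [ 0.641 -0.151] [ 0.623 -0.167] [ 0.66  -0.134] [140 184 130]
```

View pics/top0.png

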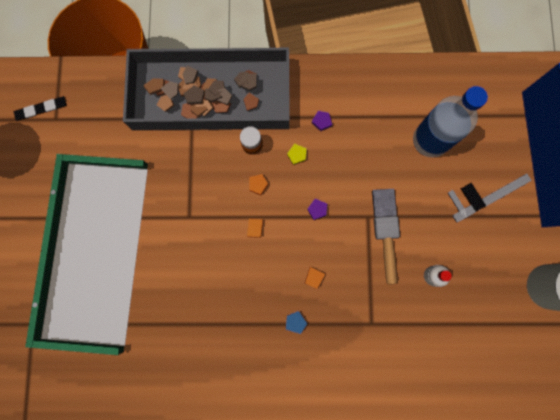

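View pics/scene0.png

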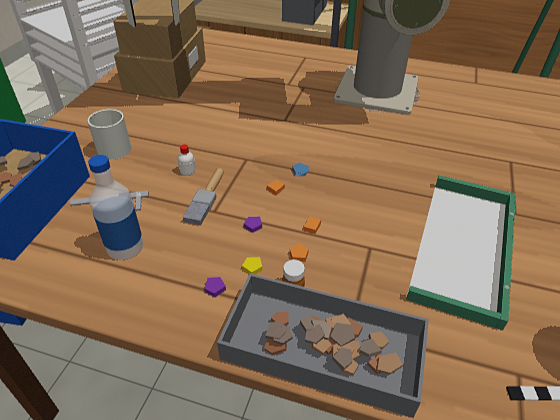

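The top view shows orange sherds at pixels (258,184) (five corners), (255,228) and (315,278) (four corners each). The blue sherd is at (296,322). The look-alikes are yellow at (297,154) and purple at (317,209) and (322,120). The jar is at (250,138), and the bay on the left has its mouth on the right, from about (147,163) to (124,350). The three orange ones fit the description by colour, so I'll confirm them with one crop and measure.

```bash
python3 - <<'E'
from h import *
np.set_printoptions(precision=3,suppress=True)
c=robot.read_camera("top"); s=robot.read_camera("scene")
cv2.imwrite("pics/crop.png",cv2.resize(c["pixels"][110:345,220:420],None,fx=2.5,fy=2.5,interpolation=cv2.INTER_CUBIC))
for k,cc in(("top",c),("scene",s)):
    for p in((258,184),(255,228),(315,278),(300,290)): print(k,hsvat(cc,*p),end=' ')
    print()
    for b in blobs(cc,(5,215,150),(14,255,255),.010,60): print(k,"or",*b)
    for b in blobs(cc,(95,100,70),(125,255,255),.010,150): print(k,"blue",*b)
    for b in blobs(cc,(126,50,40),(165,255,255),.010,150): print(k,"purp",*b)
    for b in blobs(cc,(20,200,80),(35,255,255),.010,150): print(k,"yel",*b)
    for b in blobs(cc,(0,0,150),(180,40,255),0,2000): print(k,"white",*b)
g=lambda uv,z:print(ground(c,uv,z)[:,:2].tolist())
print("paper floor corners, mouth"); g([(147,167),(124,344)],0)
print("wall ends"); g([(147,157),(147,167),(124,345),(122,353)],.028)
print("jar lid");g((250,134),.055); g((252,150),0.0)
print("brush");g([(375,190),(396,190),(386,282),(396,282),(376,236)],.01)
E
```

```text
top [ 13 211 184] top [ 14 206 182] top [ 13 211 184] top [ 13 171 151] 
top blue [475.821  96.556] 363 [ 0.854 -0.453] [ 0.833 -0.474] [ 0.873 -0.432]
top blue [295.535 322.394] 282 [ 0.441 -0.11 ] [ 0.425 -0.126] [ 0.459 -0.095]
top purp [321.898 120.142] 275 [ 0.81  -0.162] [ 0.793 -0.179] [ 0.828 -0.144]
top purp [317.413 208.969] 288 [ 0.642 -0.151] [ 0.623 -0.167] [ 0.66  -0.134]
top yel [296.856 153.759] 291 [ 0.745 -0.115] [ 0.726 -0.132] [ 0.764 -0.096]
top white [26.061 25.42 ] 2773 [1.016 0.423] [0.953 0.336] [1.073 0.481]
top white [191.445  21.474] 3293 [1.021 0.092] [0.965 0.019] [1.068 0.174]
top white [511.869  24.204] 3615 [ 1.007 -0.538] [ 0.952 -0.613] [ 1.059 -0.458]
top white [ 97.867 254.73 ] 13095 [0.561 0.25 ] [0.403 0.169] [0.73  0.331]
scene [ 14 131 168] scene [139 172  83] scene [ 14 132 164] scene [90  4 59] 
scene blue [ 37.322 181.994] 7248 [ 0.671 -0.643] [ 0.478 -0.901] [ 0.873 -0.537]
scene blue [ 98.788 163.344] 311 [ 0.571 -0.554] [ 0.539 -0.585] [ 0.601 -0.524]
scene blue [300.204 168.849] 152 [ 0.446 -0.107] [ 0.424 -0.126] [ 0.467 -0.09 ]
scene 
[... 397 characters left out ...]
]
scene white [458.16  248.212] 7799 [0.577 0.25 ] [0.402 0.169] [0.709 0.33 ]
paper floor corners, mouth
[[0.7246564943577225, 0.16735485252422183], [0.4033410582613589, 0.19404138352868988]]
wall ends
[[0.7364635468288413, 0.15923752483007358], [0.7177221451667251, 0.15840845418122268], [0.4056942858803998, 0.18410027609022472], [0.39255349324285854, 0.1868386221758978]]
jar lid
[[0.7697451088188183, -0.030955811115232004]]
[[0.7561729508209394, -0.030344170669149392]]
brush
[[0.6760111248589407, -0.2568358144534436], [0.6757725007953084, -0.29507526440694093], [0.5102386243874782, -0.27014357385085586], [0.5101885691917503, -0.28776511564621565], [0.5917955008858427, -0.2555336453540783]]
```

View pics/crop.png

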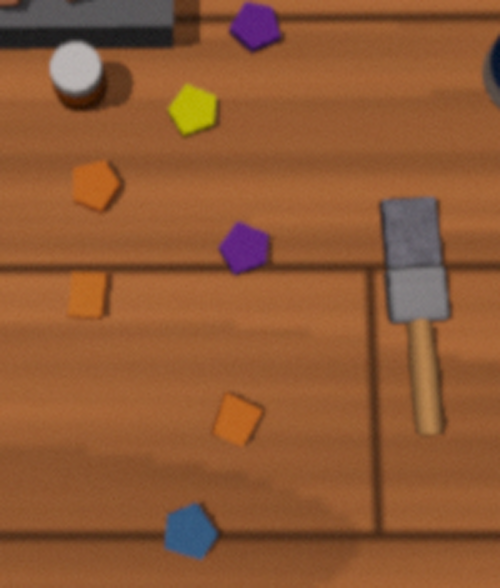

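The crop confirms two four-cornered orange sherds and one five-cornered one. The purple and yellow pentagons and the blue sherd are separate. Next I'll get precise centres for the orange sherds and plan each push in tool axes.

```bash
cat >> h.py <<'E'
from scipy.spatial.transform import Rotation as R
np.set_printoptions(precision=3,suppress=True)
def sherds(c,show=True):
    o=[b for b in blobs(c,(5,180,165),(19,255,255),.010,100) if b[1]<600 and 0.35<b[2][0]<0.8 and -.25<b[2][1]<.4]
    for b in o: print("orange",b[0],b[1],b[2],b[4]-b[3])
    return [b[2] for b in o]
M0=np.array([.4033,.1940]);M1=np.array([.7247,.1674]);MID=(M0+M1)/2
YB=(M0-M1)/np.linalg.norm(M0-M1); XB=np.array([YB[1],-YB[0]]); XB=XB*np.sign(XB[1])
def inbay(p): d=np.array(p)-MID; return np.array([d@XB,d@YB])
E
python3 - <<'E'
from h import *
print(XB,MID,np.linalg.norm(M0-M1))
for n in("top","scene"):
    c=robot.read_camera(n)
    if n=="scene":
        for b in blobs(c,(8,175,150),(16,255,255),.01,60): print(b)
        print([hsvat(c,*p) for p in((299,253),(312,226),(276,187))])
    else: P=sherds(c)
for p,t in zip(sorted(P,key=lambda p:-p[0]),((.64,.25),(.565,.25),(.49,.25))):
    d=np.array(t)-p; print(p,"heading",np.degrees(np.arctan2(d[1],d[0])),"len",np.linalg.norm(d),"start45",p-.045*d/np.linalg.norm(d), "target in bay",inbay(t))
E
```

```text
[0.082 0.997] [0.564 0.181] 0.32249886821506835
orange [256.707 183.171] 246 [ 0.69 -0.04] [0.034 0.033]
orange [253.811 227.546] 227 [ 0.608 -0.035] [0.031 0.025]
orange [313.883 277.662] 231 [ 0.518 -0.143] [0.033 0.03 ]
(array([275.491, 185.142]), np.int32(106), array([ 0.518, -0.143]), array([ 0.5  , -0.161]), array([ 0.537, -0.129]))
(array([312.065, 223.029]), np.int32(139), array([ 0.608, -0.037]), array([ 0.592, -0.05 ]), array([ 0.624, -0.024]))
(array([298.742, 251.269]), np.int32(186), array([ 0.69 , -0.042]), array([ 0.671, -0.059]), array([ 0.707, -0.026]))
[array([ 14, 186, 199], dtype=uint8), array([ 15, 188, 198], dtype=uint8), array([ 14, 187, 199], dtype=uint8)]
[ 0.69 -0.04] heading 99.80551584488123 len 0.29454450985510855 start45 [ 0.698 -0.085] target in bay [ 0.075 -0.07 ]
[ 0.608 -0.035] heading 98.59325483127307 len 0.28864569590881445 start45 [ 0.615 -0.08 ] target in bay [0.069 0.005]
[ 0.518 -0.143] heading 94.10525636163078 len 0.3938096736417465 start45 [ 0.521 -0.188] target in bay [0.063 0.079]
```

Both views agree to 2 mm. Next I close the fingers and turn to the 94° heading while staying high.

>>> play_rows(
  deltas=[0,0,0,-6.87,0,0,0,0,-6.87,0,0,0,0,-6.87,0,0,0,0,-6.87,0,0,0,0,-6.87,0,0,0,0,-6.87,0,0,0,0,-6.87,0,0,0,0,-6.87,0,0,0,0,-6.87,0,0,0,0,-6.87,0],
  newtons=10,
)

```text
t: 1.18
tool_pos: [0.2571, -0.5421, 0.2186]
orientation: [-2.134, -2.305, -0.0]
force: [-0.6, 0.1, 0.1]
opening: 0.0308
gripper_force: 0.0
```

```bash
cat >> h.py <<'E'
def to(x,y,z,s=None):
    s=s or robot.read_state(); Rm=R.from_rotvec(s["orientation"]).as_matrix()
    print("t",s["t"],"pos",s["tool_pos"],"open",s["opening"],"heading",np.degrees(np.arctan2(Rm[1,0],Rm[0,0])),"tilt",np.degrees(np.arccos(-Rm[2,2])))
    print("tool delta mm",Rm.T@(np.array([x,y,z])-s["tool_pos"])*1000)
E
python3 -c "
from h import *
to(.521,-.185,.1)"
```

```text
t 1.1833 pos [ 0.257 -0.542  0.219] open 0.030773303576668208 heading 94.41171105381176 tilt 0.007328913977787723
tool delta mm [335.698 290.573 118.627]
```

>>> play_rows(
  deltas=[28,24,0,0,0,28,24,0,0,0,28,24,0,0,0,28,24,0,0,0,28,24,5,0,0,28,24,15,0,0,28,24,20,0,0,28,24,20,0,0,28,24,20,0,0,28,24,20,0,0],
)

```text
t: 2.02
tool_pos: [0.4769, -0.245, 0.1186]
orientation: [2.141, 2.298, 0.0]
force: [0.8, -0.1, 0.6]
opening: 0.0008
gripper_force: 0.0
```

```bash
python3 -c "
from h import *
to(.521,-.185,.005)"
```

```text
t 2.0167 pos [ 0.477 -0.245  0.119] open 0.0008382904910407966 heading 94.06413475967676 tilt 0.05050773626730463
tool delta mm [ 56.83   48.171 113.638]
```

>>> play_rows(
  deltas=[20,20,0,0,0,20,20,0,0,0,16,10,15,0,0,0,0,25,0,0,0,0,25,0,0,0,0,20,0,0,0,0,12,0,0,0,0,10,0,0,0,0,6,0,0,0,0,0,0,0],
)

```text
t: 2.85
tool_pos: [0.5214, -0.1871, 0.0054]
orientation: [-2.141, -2.298, 0.001]
force: [-1.1, 0.3, -0.1]
opening: 0.0005
gripper_force: 0.0
```

```bash
python3 -c "
from h import *
to(.49,.25-.028,.005)
c=robot.read_camera('top'); sherds(c)"
```

```text
t 2.85 pos [ 0.521 -0.187  0.005] open 0.0005198407914144536 heading 94.05316943077466 tilt 0.07196070498842025
tool delta mm [410.329  -2.419   0.629]
orange [256.774 183.109] 248 [ 0.69 -0.04] [0.034 0.031]
orange [253.815 227.454] 238 [ 0.608 -0.035] [0.031 0.025]
```

>>> play_rows(
  deltas=[4,0,0,0,0,4,0,0,0,0,4,0,0,0,0,4,0,0,0,0,4,0,0,0,0,4,0,0,0,0,4,0,0,0,0,6,0,0,0,0,8,0,0,0,0,8,0,0,0,0],
)

```text
t: 3.73
tool_pos: [0.5182, -0.1366, 0.0061]
orientation: [-2.141, -2.299, -0.0]
force: [0.3, 1.6, 0.5]
opening: 0.0005
gripper_force: 0.1
```

>>> play_rows(
  deltas=[8,0,0,0,0,8,0,0,0,0,8,0,0,0,0,8,0,0,0,0,8,0,0,0,0,8,0,0,0,0,8,0,0,0,0,8,0,0,0,0,8,0,0,0,0,8,0,0,0,0],
)

```text
t: 4.57
tool_pos: [0.5126, -0.0567, 0.0062]
orientation: [-2.141, -2.299, -0.0]
force: [1.2, 0.4, -0.1]
opening: 0.0009
gripper_force: 0.1
```

```bash
python3 -c "
from h import *
to(.49,.25-.028,.005)
c=robot.read_camera('top'); sherds(c); cv2.imwrite('pics/p1.png',c['pixels'])
c=robot.read_camera('scene'); [print(b[0],b[1],b[2]) for b in blobs(c,(8,165,150),(19,255,255),.01,40)]"
```

```text
t 4.5667 pos [ 0.513 -0.057  0.006] open 0.0008576441458388133 heading 94.07018441559033 tilt 0.00036307772059273376
tool delta mm [279.633  -2.786   1.167]
orange [256.795 183.068] 263 [ 0.69 -0.04] [0.036 0.031]
[312.065 223.029] 139 [ 0.608 -0.037]
[298.67 251.12] 191 [ 0.689 -0.042]
```

```bash
python3 -c "
from h import *
c=robot.read_camera('scene');w=robot.read_camera('wrist')
cv2.imwrite('pics/p1.png',np.hstack([c['pixels'][100:400,150:450],w['pixels'][:300,100:460]]))
print(w['eye'],w['rotation'])"
```

```text
[0.507 0.022 0.172] [-0.282 -0.009  0.072]
```

View pics/p1.png

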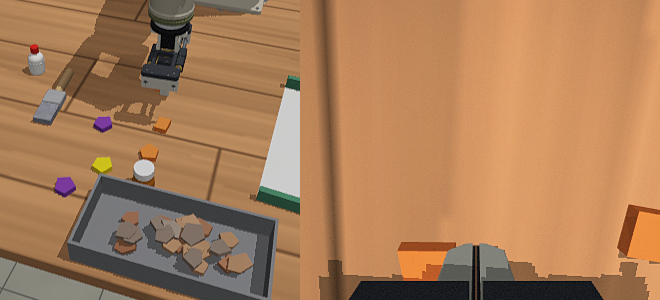

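The wrist view shows the sherd at about (220,260), mostly left of the fingers, so it's slipping off sideways. I'll measure it there.

```bash
cat >> h.py <<'E'
def wr(c=None):
    c=c or robot.read_camera("wrist"); s=robot.read_state()
    for b in blobs(c,(5,190,120),(16,255,255),.011,150):
        print("w",b[0],b[1],"ctr",b[2],b[3],b[4],"rel tcp",(b[2]-s["tool_pos"][:2])*1000)
    return c
E
python3 -c "
from h import *
c=wr(); print([hsvat(c,*p) for p in((220,260),(450,240),(300,100),(210,250))]); print(ground(c,[(198,244),(240,244),(203,279),(275,250)],.011)[:,:2]); to(.49,.22,.006)"
```

```text
w [443.648 221.931] 679 ctr [ 0.595 -0.027] [ 0.584 -0.046] [ 0.623 -0.019] rel tcp [82.319 30.156]
w [223.21  258.496] 1118 ctr [ 0.486 -0.055] [ 0.472 -0.069] [ 0.502 -0.045] rel tcp [-27.054   2.188]
[array([ 14, 191, 238], dtype=uint8), array([ 14, 188, 237], dtype=uint8), array([ 13, 131, 225], dtype=uint8), array([ 12, 201, 213], dtype=uint8)]
[[ 0.473 -0.048]
 [ 0.494 -0.047]
 [ 0.475 -0.068]
 [ 0.512 -0.049]]
t 4.8167 pos [ 0.513 -0.058  0.006] open 0.0005562769192001844 heading 94.08524506174547 tilt 0.007972127920863272
tool delta mm [278.507  -2.889   0.146]
```

>>> play_rows(
  deltas=[0,4,0,0,0,-15,0,0,0,0,-20,0,0,0,0,-20,0,0,0,0,-5,-15,0,0,0,0,-10,0,0,0,0,0,0,0,0],
)

```text
t: 5.4
tool_pos: [0.4945, -0.1197, 0.0056]
orientation: [-2.142, -2.296, 0.002]
force: [0.5, 0.1, -0.4]
opening: 0.0002
gripper_force: 0.0
```

```bash
python3 -c "
from h import *
c=wr(); cv2.imwrite('pics/w2.png',c['pixels']); to(.486,-.1,.005)"
```

```text
w [532.834 107.356] 1599 ctr [ 0.605 -0.033] [ 0.584 -0.049] [ 0.622 -0.021] rel tcp [109.897  86.498]
w [488.134 118.939] 395 ctr [ 0.586 -0.039] [ 0.583 -0.046] [ 0.593 -0.03 ] rel tcp [90.986 80.083]
t 5.45 pos [ 0.495 -0.119  0.006] open 0.0006601442962000975 heading 93.97904747753776 tilt 0.034539307459543776
tool delta mm [20.049 -8.121  0.952]
```

View pics/w2.png

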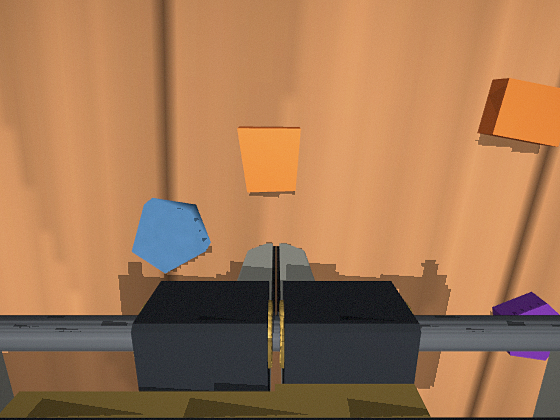

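The wrist view shows the sherd directly ahead at (270,160) with a flat edge facing the fingers at (276,245). The blue sherd is clear at (170,235). I'll retune the mask and report offsets in tool axes.

```bash
cat >> h.py <<'E'
def wr(tgt=None):
    c=robot.read_camera("wrist"); s=robot.read_state(); Rm=R.from_rotvec(s["orientation"]).as_matrix()
    for b in blobs(c,(8,165,150),(19,255,255),.011,300):
        d=np.r_[b[2]-s["tool_pos"][:2],0]; g=Rm.T@d*1000
        print("w",b[0],b[1],"ctr",b[2],"size",b[4]-b[3],"tool x,y",g[:2],"bay",inbay(b[2]))
    print("tcp bay",inbay(s["tool_pos"][:2]),"pos",s["tool_pos"],"F",s["force"],"t",s["t"])
    return c
E
python3 -c "
from h import *
c=wr()"
```

```text
w [527.854 113.389] 3648 ctr [ 0.605 -0.035] size [0.032 0.028] tool x,y [ 76.06  114.541] bay [-0.212 -0.059]
w [267.384 157.989] 3611 ctr [ 0.488 -0.064] size [0.029 0.032] tool x,y [55.687 -4.398] bay [-0.25   0.056]
tcp bay [-0.304  0.043] pos [ 0.496 -0.119  0.006] F [0.478 0.074 0.045] t 5.5
```

>>> play_rows(
  deltas=[0,-4.5,0,0,0,6,0,0,0,0,6,0,0,0,0,6,0,0,0,0,5,0,0,0,0,4,0,0,0,0,4,0,0,0,0,5,0,0,0,0,6,0,0,0,0,6,0,0,0,0],
)

```text
t: 6.33
tool_pos: [0.4881, -0.0708, 0.0062]
orientation: [2.141, 2.299, 0.0]
force: [-0.1, -1.0, 0.7]
opening: 0.0005
gripper_force: 0.1
```

>>> play_rows(
  deltas=[6,0,0,0,0,6,0,0,0,0,6,0,0,0,0,6,0,0,0,0,6,0,0,0,0,6,0,0,0,0,6,0,0,0,0,4,0,0,0,0],
)

```text
t: 7.0
tool_pos: [0.4848, -0.0247, 0.0062]
orientation: [-2.141, -2.299, -0.0]
force: [0.8, 0.0, 0.1]
opening: 0.0003
gripper_force: 0.2
```

```bash
python3 -c "
from h import *
c=wr()"
```

```text
w [276.407 216.769] 3115 ctr [0.484 0.002] size [0.029 0.033] tool x,y [26.111  0.69 ] bay [-0.185  0.065]
w [500.171 295.779] 2252 ctr [ 0.606 -0.034] size [0.033 0.025] tool x,y [-18.128 120.242] bay [-0.21  -0.059]
tcp bay [-0.211  0.062] pos [ 0.485 -0.024  0.006] F [ 0.193  0.094 -0.191] t 7.05
```

>>> play_rows(
  deltas=[5,0.5,0,0,0,7,0,0,0,0,8,0,0,0,0,8,0,0,0,0,8,0,0,0,0,8,0,0,0,0,8,0,0,0,0,8,0,0,0,0,8,0,0,0,0,7,0,0,0,0],
)

```text
t: 7.88
tool_pos: [0.4799, 0.0504, 0.0062]
orientation: [-2.141, -2.299, -0.0]
force: [0.7, -0.1, 0.7]
opening: 0.0004
gripper_force: 0.2
```

```bash
python3 -c "
from h import *
c=wr()"
```

```text
w [276.607 216.934] 3111 ctr [0.479 0.077] size [0.029 0.033] tool x,y [25.566  0.783] bay [-0.111  0.076]
w [477.027 404.807] 1258 ctr [ 0.606 -0.032] size [0.033 0.02 ] tool x,y [-91.616 120.003] bay [-0.208 -0.059]
tcp bay [-0.136  0.073] pos [0.48  0.051 0.006] F [ 0.387  0.347 -0.474] t 7.9333
```

Stable. The sherd needs about 175 mm more to sit at bay x ≈ 0.064.

>>> play_rows(
  deltas=[6,0,0,0,0,8,0,0,0,0,9,0,0,0,0,9,0,0,0,0,9,0,0,0,0,9,0,0,0,0,9,0,0,0,0,9,0,0,0,0,9,0,0,0,0,8,0,0,0,0],
)

```text
t: 8.77
tool_pos: [0.4739, 0.1353, 0.0062]
orientation: [-2.141, -2.299, -0.0]
force: [0.1, 0.3, -0.1]
opening: 0.0004
gripper_force: 0.1
```

>>> play_rows(
  deltas=[9,0,0,0,0,9,0,0,0,0,9,0,0,0,0,9,0,0,0,0,9,0,0,0,0,9,0,0,0,0,9,0,0,0,0,9,0,0,0,0,8,0,0,0,0,6,0,0,0,0],
)

```text
t: 9.6
tool_pos: [0.4678, 0.221, 0.0062]
orientation: [-2.141, -2.299, -0.0]
force: [-0.1, -0.0, -0.7]
opening: 0.0004
gripper_force: 0.1
```

>>> play_rows(
  deltas=[4,0,0,0,0,2,0,0,0,0,0,0,0,0,0],
)

```text
t: 9.85
tool_pos: [0.4674, 0.2263, 0.0062]
orientation: [-2.141, -2.299, 0.0]
force: [-0.3, 1.1, -0.3]
opening: 0.0006
gripper_force: 0.0
```

```bash
python3 -c "
from h import *
c=wr(); to(.615,-.080,.1)"
```

```text
w [276.695 216.656] 2993 ctr [0.466 0.253] size [0.028 0.031] tool x,y [26.89   0.783] bay [0.064 0.103]
tcp bay [0.037 0.1  ] pos [0.467 0.226 0.006] F [ 0.115 -0.287  0.701] t 9.9
t 9.9 pos [0.467 0.226 0.006] open 0.000302111992368381 heading 94.08657375695152 tilt 0.007479155973044545
tool delta mm [-315.76   125.378  -93.844]
```

>>> play_rows(
  deltas=[-6,0,0,0,0,-4,0,-15,0,0,0,0,-25,0,0,0,0,-25,0,0,0,0,-20,0,0,-20,10,-10,0,0,-34,14,0,0,0,-34,14,0,0,0,-34,14,0,0,0,-34,14,0,0,0],
)

```text
t: 10.73
tool_pos: [0.5455, 0.0627, 0.1015]
orientation: [2.141, 2.298, 0.0]
force: [0.9, 0.2, 0.2]
opening: 0.0004
gripper_force: 0.0
```

>>> play_rows(
  deltas=[-30,14,0,0,0,-30,14,0,0,0,-30,14,0,0,0,-30,14,0,0,0,-30,4,0,0,0,-20,0,0,0,0,0,0,0,0,0],
)

```text
t: 11.32
tool_pos: [0.6168, -0.1054, 0.101]
orientation: [2.145, 2.294, -0.002]
force: [-0.3, -0.6, 0.3]
opening: 0.0003
gripper_force: 0.0
```

```bash
cat >> h.py <<'E'
def poly(name):
    c=robot.read_camera(name); hsv=cv2.cvtColor(c["pixels"],cv2.COLOR_BGR2HSV)
    m=cv2.inRange(hsv,(8,165,150),(19,255,255))
    for cn in cv2.findContours(m,0,2)[0]:
        if cv2.contourArea(cn)<(100 if name=="top" else 600): continue
        ap=cv2.approxPolyDP(cv2.convexHull(cn),.06*cv2.arcLength(cn,True),True)[:,0,:]
        g=ground(c,ap,.012)[:,:2]; 
        if g[:,1].max()>.4 or g[:,0].max()>.8 or g[:,0].min()<.3: continue
        e=np.roll(g,-1,0)-g
        nrm=np.degrees(np.arctan2(-e[:,0],e[:,1]))
        print("poly",ap.mean(0),"ctr",g.mean(0)); print(" mids",((g+np.roll(g,-1,0))/2).tolist()," len",np.linalg.norm(e,axis=1)," normal+-",nrm%180)
    return c
E
python3 -c "
from h import *
c=wr();cv2.imwrite('pics/w3.png',c['pixels']); to(.612,-.08,.005); poly('wrist'); sherds(robot.read_camera('top'))"
```

```text
w [267.391 119.025] 1521 ctr [ 0.606 -0.035] size [0.033 0.028] tool x,y [68.382 -5.801] bay [-0.212 -0.06 ]
w [376.884 133.152] 1727 ctr [ 0.687 -0.04 ] size [0.037 0.034] tool x,y [58.289 74.945] bay [-0.21  -0.141]
tcp bay [-0.279 -0.076] pos [ 0.617 -0.103  0.101] F [-1.05  -0.162 -0.621] t 11.3667
t 11.3667 pos [ 0.617 -0.103  0.101] open 0.000480954287489985 heading 93.85665634764261 tilt 0.029558140635087847
tool delta mm [23.385 -2.969 95.922]
poly [376.2 137.4] ctr [ 0.687 -0.041]
 mids [[0.7013091689722143, -0.03722152965142801], [0.6949907233655097, -0.05368873387850756], [0.6775068116739729, -0.05192713126220454], [0.6721500713791227, -0.03555161748083331], [0.6879533316902157, -0.025137594254193596]]  len [0.025 0.018 0.023 0.022 0.023]  normal+- [  7.859 118.214  57.454 158.203  90.45 ]
poly [267.75 122.5 ] ctr [ 0.606 -0.035]
 mids [[0.6069055030790806, -0.023686020549257607], [0.6219834645691011, -0.03721936350458771], [0.605795351835307, -0.04719688084969064], [0.5907173903452865, -0.03366353789436054]]  len [0.031 0.024 0.032 0.023]  normal+- [ 83.764 177.423  83.26  177.169]
orange [253.988 227.574] 244 [ 0.608 -0.036] [0.033 0.025]
```

View pics/w3.png

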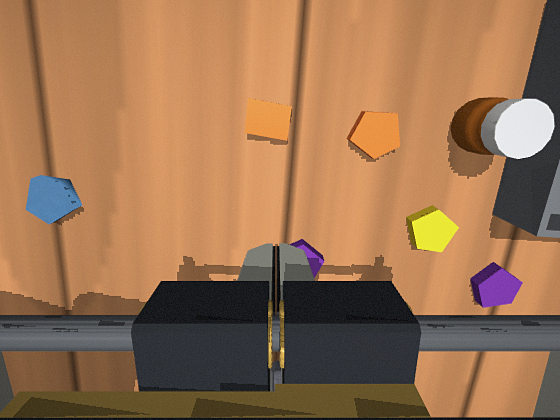

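The wrist view shows the quad at (268,122) with an edge normal heading of 83.5°, and the pentagon at (376,137) with an edge heading of 118°. The jar, yellow and purple pieces are clear. I'll turn to 84° and descend behind the quad.

>>> play_rows(
  deltas=[0,0,0,5,0,0,0,0,5,0,0,0,0,0,0],
)

```text
t: 11.72
tool_pos: [0.6167, -0.0989, 0.1012]
orientation: [-2.336, -2.1, -0.0]
force: [0.9, 0.2, -0.8]
opening: 0.0005
gripper_force: 0.0
```

```bash
python3 -c "
from h import *
to(.603,-.076,.005)"
```

```text
t 11.7167 pos [ 0.617 -0.099  0.101] open 0.0004917669672290689 heading 83.92042714550867 tilt 0.02270664991210886
tool delta mm [ 21.242 -16.058  96.212]
```

>>> play_rows(
  deltas=[11,-8,10,0,0,10,-8,20,0,0,0,0,20,0,0,0,0,18,0,0,0,0,12,0,0,0,0,9,0,0,0,0,6,0,0,0,0,0,0,0,0,0,0,0,0],
)

```text
t: 12.47
tool_pos: [0.6036, -0.0777, 0.0066]
orientation: [2.333, 2.104, 0.0]
force: [0.3, 0.1, 0.3]
opening: 0.0006
gripper_force: 0.0
```

```bash
python3 -c "
from h import *
wr()"
```

```text
w [440.959 177.254] 3881 ctr [ 0.688 -0.04 ] size [0.037 0.034] tool x,y [46.65  79.414] bay [-0.209 -0.142]
w [272.239 184.698] 3345 ctr [ 0.606 -0.035] size [0.033 0.029] tool x,y [42.897 -2.047] bay [-0.211 -0.06 ]
tcp bay [-0.254 -0.061] pos [ 0.604 -0.078  0.007] F [0.652 1.032 0.524] t 12.5167
```

>>> play_rows(
  deltas=[3,-2,0.5,0,0,4,0,0,0,0,4,0,0,0,0,4,0,0,0,0,4,0,0,0,0,5,0,0,0,0,6,0,0,0,0,6,0,0,0,0,7,0,0,0,0,7,0,0,0,0],
)

```text
t: 13.35
tool_pos: [0.6065, -0.027, 0.0057]
orientation: [-2.333, -2.104, -0.0]
force: [-1.1, -0.1, 0.2]
opening: 0.0008
gripper_force: 0.4
```

```bash
python3 -c "
from h import *
wr()"
```

```text
w [276.63 223.85] 3027 ctr [ 0.609 -0.004] size [0.033 0.028] tool x,y [21.671  0.656] bay [-0.181 -0.061]
w [433.082 273.46 ] 3061 ctr [ 0.688 -0.04 ] size [0.037 0.035] tool x,y [-5.673 82.334] bay [-0.21  -0.142]
tcp bay [-0.202 -0.059] pos [ 0.607 -0.026  0.006] F [1.033 1.47  0.901] t 13.4
```

The contact is centred and stable, so I'll continue; about 250 mm to go.

>>> play_rows(
  deltas=[5,0,0,0,0,7,0,0,0,0,8,0,0,0,0,9,0,0,0,0,9,0,0,0,0,9,0,0,0,0,9,0,0,0,0,9,0,0,0,0,8,0,0,0,0,7,0,0,0,0],
)

```text
t: 14.23
tool_pos: [0.6147, 0.0529, 0.0056]
orientation: [-2.333, -2.104, 0.0]
force: [0.9, -0.5, 0.0]
opening: 0.0005
gripper_force: 0.1
```

```bash
python3 -c "
from h import *
wr()"
```

```text
w [276.693 223.856] 3028 ctr [0.618 0.076] size [0.033 0.029] tool x,y [21.95   0.601] bay [-0.1   -0.062]
w [430.717 393.248] 809 ctr [ 0.697 -0.038] size [0.019 0.029] tool x,y [-82.818  90.871] bay [-0.207 -0.15 ]
tcp bay [-0.122 -0.061] pos [0.615 0.054 0.006] F [-0.235  0.677 -0.13 ] t 14.2833
```

>>> play_rows(
  deltas=[6,0,0,0,0,8,0,0,0,0,9,0,0,0,0,9,0,0,0,0,9,0,0,0,0,9,0,0,0,0,9,0,0,0,0,9,0,0,0,0,9,0,0,0,0,9,0,0,0,0],
)

```text
t: 15.12
tool_pos: [0.6236, 0.1383, 0.0057]
orientation: [-2.333, -2.104, 0.0]
force: [0.7, -0.7, -0.4]
opening: 0.0004
gripper_force: 0.1
```

>>> play_rows(
  deltas=[9,0,0,0,0,9,0,0,0,0,9,0,0,0,0,9,0,0,0,0,9,0,0,0,0,9,0,0,0,0,9,0,0,0,0,7,0,0,0,0,4,0,0,0,0,2,0,0,0,0],
)

```text
t: 15.95
tool_pos: [0.6314, 0.2137, 0.0057]
orientation: [2.333, 2.104, 0.0]
force: [-0.0, 0.5, -0.5]
opening: 0.0005
gripper_force: 0.4
```

```bash
python3 -c "
from h import *
wr(); to(.72,-.09,.1)"
```

```text
w [276.578 224.349] 2928 ctr [0.634 0.236] size [0.033 0.027] tool x,y [22.775  0.519] bay [ 0.061 -0.065]
tcp bay [ 0.038 -0.064] pos [0.631 0.214 0.006] F [-0.34  -0.207  0.109] t 16.0
t 16.0 pos [0.631 0.214 0.006] open 0.0006420165648817692 heading 84.10174093291653 tilt 0.004346949261253158
tool delta mm [-292.955  119.3    -94.342]
```

>>> play_rows(
  deltas=[-6,0,0,0,0,-4,0,-15,0,0,0,0,-25,0,0,0,0,-25,0,0,0,0,-20,0,0,-20,8,-10,0,0,-34,14,0,0,0,-34,14,0,0,0,-34,14,0,0,0,-34,14,0,0,0],
)

```text
t: 16.83
tool_pos: [0.6783, 0.0387, 0.1025]
orientation: [2.333, 2.102, 0.001]
force: [0.5, -0.6, -0.3]
opening: 0.0003
gripper_force: 0.0
```

>>> play_rows(
  deltas=[-34,14,0,0,0,-34,14,0,0,0,-34,14,0,0,0,-25,13,0,0,0,0,0,0,-6.8,0,0,0,0,-6.8,0,0,0,0,-6.8,0,0,0,0,-6.8,0,0,0,0,-6.8,0,0,0,0,0,0],
)

```text
t: 17.67
tool_pos: [0.7193, -0.092, 0.102]
orientation: [1.61, 2.697, 0.0]
force: [-0.4, -0.5, 0.5]
opening: 0.0007
gripper_force: 0.0
```

```bash
python3 -c "
from h import *
wr(); poly('wrist'); to(.709,-.077,.005)"
```

```text
w [270.178 132.646] 1669 ctr [ 0.687 -0.04 ] size [0.036 0.034] tool x,y [60.688 -4.084] bay [-0.21  -0.141]
tcp bay [-0.259 -0.177] pos [ 0.719 -0.092  0.102] F [-0.52  -0.236  0.668] t 17.7167
poly [268.8 133.4] ctr [ 0.687 -0.041]
 mids [[0.6880620947735754, -0.025268743678335974], [0.7020052648842452, -0.03664483860382251], [0.6958600231406755, -0.05353338607231563], [0.6780267247650775, -0.052212434868889906], [0.6725345508953553, -0.0359292245415366]]  len [0.023 0.024 0.02  0.023 0.022]  normal+- [ 92.978  10.893 120.142  56.423 158.85 ]
t 17.7667 pos [ 0.719 -0.092  0.102] open 0.0005348617980621048 heading 117.78604007184984 tilt 0.04111913143216289
tool delta mm [17.839 -2.469 96.693]
```

>>> play_rows(
  deltas=[9,-2.5,10,0,0,8,-2,20,0,0,0,0,20,0,0,0,0,18,0,0,0,0,12,0,0,0,0,9,0,0,0,0,7,0,0,0,0,0,0,0,0,0,0,0,0],
)

```text
t: 18.52
tool_pos: [0.7078, -0.0781, 0.0051]
orientation: [1.617, 2.693, 0.0]
force: [-0.3, 0.0, 0.8]
opening: 0.0004
gripper_force: 0.0
```

```bash
python3 -c "
from h import *
wr(); to(.709,-.077,.005); poly('wrist')"
```

```text
w [274.109 183.51 ] 3916 ctr [ 0.687 -0.04 ] size [0.038 0.035] tool x,y [43.8   -0.489] bay [-0.209 -0.141]
tcp bay [-0.246 -0.165] pos [ 0.708 -0.078  0.006] F [0.038 0.425 1.59 ] t 18.5667
t 18.5667 pos [ 0.708 -0.078  0.006] open 0.00039618789912575827 heading 118.03899018303966 tilt 0.08078282737803383
tool delta mm [0.64  1.129 0.766]
poly [272.4 183.2] ctr [ 0.687 -0.04 ]
 mids [[0.7014789602090867, -0.036512215788185254], [0.6958886675081901, -0.053558319537853456], [0.678024321892303, -0.05175952329497063], [0.6722559250434685, -0.034945232412246494], [0.6877856234678754, -0.024217894682035626]]  len [0.025 0.018 0.024 0.023 0.023]  normal+- [ 10.558 119.698  57.555 158.327  91.169]
```

>>> play_rows(
  deltas=[3,-1,0,-1,0,4,0,0,0,0,4,0,0,0,0,4,0,0,0,0,4,0,0,0,0,4,0,0,0,0,5,0,0,0,0,6,0,0,0,0,6,0,0,0,0,6,0,0,0,0],
)

```text
t: 19.45
tool_pos: [0.6841, -0.0375, 0.0047]
orientation: [1.593, 2.708, 0.0]
force: [0.0, -1.1, 0.3]
opening: 0.0008
gripper_force: 0.3
```

```bash
python3 -c "
from h import *
wr(); poly('wrist')"
```

```text
w [278.918 216.71 ] 3629 ctr [ 0.673 -0.013] size [0.037 0.034] tool x,y [25.66  2.21] bay [-0.184 -0.125]
tcp bay [-0.207 -0.137] pos [ 0.684 -0.036  0.005] F [ 1.267 -0.331 -0.093] t 19.5
poly [280.2 215.6] ctr [ 0.673 -0.011]
 mids [[0.6580768119173833, -0.003808045475005673], [0.6740860250765796, 0.003694242841102289], [0.6875340126136857, -0.008472078025310529], [0.6813010950652214, -0.02541205508132233], [0.662736333673771, -0.020881948955274766]]  len [0.018 0.022 0.025 0.02  0.027]  normal+- [146.175  89.296  11.991 119.18   46.01 ]
```

>>> play_rows(
  deltas=[-3,2,0,0,0,3,0,0,0,0,5,0,0,0,0,6,0,0,0,0,7,0,0,0,0,8,0,0,0,0,8,0,0,0,0,8,0,0,0,0,8,0,0,0,0,6,0,0,0,0],
)

```text
t: 20.38
tool_pos: [0.6583, 0.0129, 0.0047]
orientation: [-1.592, -2.708, 0.0]
force: [0.5, 0.0, -0.3]
opening: 0.0003
gripper_force: 0.2
```

```bash
python3 -c "
from h import *
wr()"
```

```text
w [274.385 216.599] 3655 ctr [0.645 0.037] size [0.038 0.034] tool x,y [26.005  0.049] bay [-0.137 -0.093]
tcp bay [-0.159 -0.107] pos [0.658 0.014 0.005] F [-0.315  0.35  -0.195] t 20.4333
```

>>> play_rows(
  deltas=[5,0,0,0,0,7,0,0,0,0,8,0,0,0,0,8,0,0,0,0,8,0,0,0,0,8,0,0,0,0,8,0,0,0,0,8,0,0,0,0,8,0,0,0,0,6,0,0,0,0],
)

```text
t: 21.27
tool_pos: [0.6224, 0.0774, 0.0047]
orientation: [-1.592, -2.708, -0.0]
force: [0.7, -0.3, -0.0]
opening: 0.0006
gripper_force: 0.2
```

```bash
python3 -c "
from h import *
wr()"
```

```text
w [494.948   6.643] 423 ctr [0.645 0.226] size [0.014 0.009] tool x,y [118.127  92.222] bay [ 0.052 -0.077]
w [274.997 216.992] 3589 ctr [0.61  0.101] size [0.038 0.034] tool x,y [25.836  0.376] bay [-0.076 -0.052]
tcp bay [-0.097 -0.066] pos [0.622 0.078 0.005] F [-0.618 -0.144  0.604] t 21.3167
```

>>> play_rows(
  deltas=[5,0,0,0,0,7,0,0,0,0,8,0,0,0,0,8,0,0,0,0,8,0,0,0,0,8,0,0,0,0,8,0,0,0,0,8,0,0,0,0,8,0,0,0,0,8,0,0,0,0],
)

```text
t: 22.15
tool_pos: [0.5856, 0.1437, 0.0047]
orientation: [-1.593, -2.708, 0.0]
force: [0.4, -0.2, 0.1]
opening: 0.0003
gripper_force: 0.2
```

>>> play_rows(
  deltas=[8,0,0,0,0,8,0,0,0,0,8,0,0,0,0,8,0,0,0,0,8,0,0,0,0,8,0,0,0,0,8,0,0,0,0,8,0,0,0,0,4,0,0,0,0,2,0,0,0,0],
)

```text
t: 22.98
tool_pos: [0.5516, 0.2048, 0.0047]
orientation: [-1.592, -2.708, 0.0]
force: [0.3, -0.2, 0.2]
opening: 0.0008
gripper_force: 0.2
```

```bash
python3 -c "
from h import *
wr()"
```

```text
w [159.242  95.34 ] 4104 ctr [0.466 0.253] size [0.029 0.031] tool x,y [ 83.807 -51.34 ] bay [0.064 0.104]
w [275.093 217.243] 3509 ctr [0.539 0.228] size [0.037 0.034] tool x,y [26.63  0.43] bay [0.045 0.029]
w [444.96  287.491] 2144 ctr [0.636 0.238] size [0.032 0.027] tool x,y [-12.025  89.601] bay [ 0.063 -0.067]
tcp bay [0.023 0.014] pos [0.552 0.205 0.005] F [0.188 0.569 0.65 ] t 23.0333
```

>>> play_rows(
  deltas=[4,0,0,0,0,5,0,0,0,0,4,0,0,0,0,2,0,0,0,0,-6,0,0,0,0,-8,0,0,0,0,0,0,-20,0,0,0,0,-30,0,0,0,0,-35,0,0,0,0,-30,0,0],
)

```text
t: 23.87
tool_pos: [0.5519, 0.2039, 0.1213]
orientation: [1.594, 2.707, -0.0]
force: [1.2, -0.0, 0.8]
opening: 0.0004
gripper_force: 0.0
```

>>> play_rows(
  deltas=[-38,0,0,0,0,-38,0,0,0,0,-38,0,0,0,0,-38,0,0,0,0,-38,0,0,0,0,-38,0,0,0,0,-38,0,0,0,0,-38,0,0,0,0,-20,0,0,0,0,0,0,0,0,0],
)

```text
t: 24.7
tool_pos: [0.71, -0.0845, 0.1193]
orientation: [1.599, 2.703, -0.002]
force: [0.3, 0.0, 0.5]
opening: 0.0005
gripper_force: 0.0
```

```bash
python3 -c "
from h import *
c=robot.read_camera('top'); cv2.imwrite('pics/end.png',c['pixels'])
for b in blobs(c,(5,150,150),(19,255,255),.01,100):
    if b[1]<600 and b[2][1]>.1: print(b[0],b[1],b[2],inbay(b[2]))
for b in blobs(c,(95,100,70),(125,255,255),.010,150): print('blue',b[2])
s=robot.read_state(); print(s['t'],s['tool_pos'],s['force'])"
```

```text
[135.093  23.121] 107 [1.013 0.201] [ 0.057 -0.445]
blue [ 0.853 -0.452]
24.75 [ 0.709 -0.082  0.119] [-0.848 -0.016  1.275]
```

View pics/end.png

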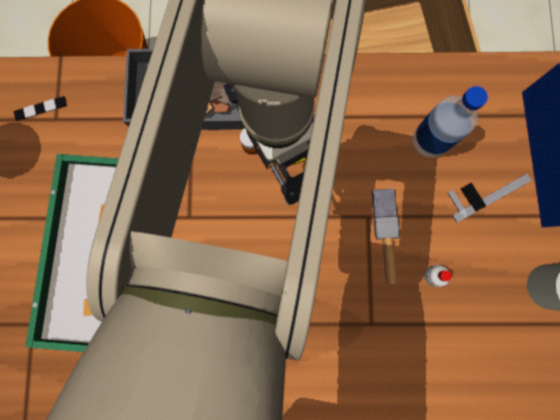

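>>> play_rows(
  deltas=[0,0,-25,0,0,0,0,-25,0,0,-17,-34,0,0,0,-17,-34,0,0,0,-17,-34,0,0,0,-17,-34,0,0,0,-17,-34,0,0,0,-17,-34,0,0,0,-17,-34,0,0,0,-17,-34,0,0,0],
)

```text
t: 25.58
tool_pos: [0.536, -0.3294, 0.1697]
orientation: [-1.591, -2.709, -0.001]
force: [-0.0, -0.5, -0.2]
opening: 0.0003
gripper_force: 0.0
```

>>> play_rows(
  deltas=[-17,-34,0,0,0,-17,-34,0,0,0,-17,-34,0,0,0,-17,-34,0,0,0,0,0,0,0,0,0,0,0,0,0,0,0,0,0,0],
)

```text
t: 26.17
tool_pos: [0.4516, -0.4539, 0.1696]
orientation: [-1.593, -2.708, -0.001]
force: [-0.1, 0.8, -0.5]
opening: 0.0003
gripper_force: 0.0
```

```bash
python3 -c "
from h import *
a=robot.read_camera('top'); s=robot.read_camera('scene')
for c in (a,s):
  for b in blobs(c,(5,150,150),(19,255,255),.01,90):
    if b[1]<600 and b[2][1]>.1: print(b[0],b[1],b[2],inbay(b[2]))
  for b in blobs(c,(95,100,70),(125,255,255),.010,150): print('blue',b[2])
cv2.imwrite('pics/end2.png',np.hstack([a['pixels'][40:380,20:420],s['pixels'][60:400,160:560]]))
s=robot.read_state(); print(s['t'],s['tool_pos'],s['force'])"
```

```text
[ 47.757 155.431] 144 [0.746 0.352] [ 0.186 -0.167]
[ 24.53  188.959] 364 [0.682 0.39 ] [ 0.219 -0.1  ]
[106.142 213.183] 197 [0.636 0.236] [ 0.061 -0.067]
[100.413 269.328] 235 [0.534 0.24 ] [0.057 0.035]
[ 91.619 306.567] 210 [0.469 0.252] [0.063 0.101]
blue [ 0.854 -0.453]
blue [ 0.441 -0.11 ]
[461.693 208.456] 114 [0.469 0.251] [0.062 0.101]
[455.053 228.5  ] 152 [0.534 0.24 ] [0.057 0.035]
[449.965 265.14 ] 171 [0.636 0.235] [ 0.06  -0.067]
blue [ 0.671 -0.643]
blue [ 0.571 -0.554]
blue [ 0.446 -0.107]
blue [ 0.75  -0.389]
blue [ 0.979 -0.457]
26.2667 [ 0.452 -0.453  0.17 ] [ 0.213 -0.817 -0.355]
```

View pics/end2.png

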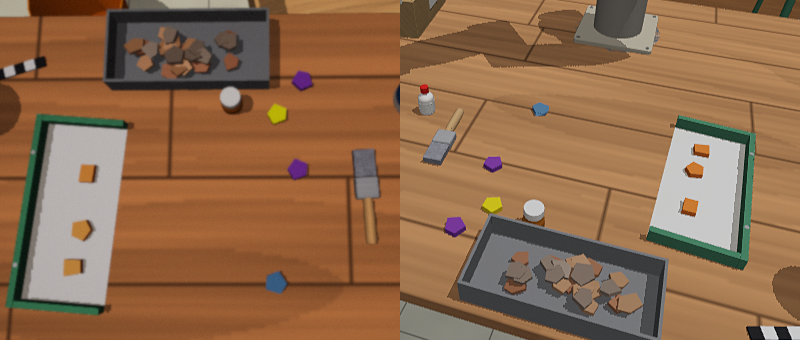

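In both views all three sherds lie flat about 60 mm inside the bay, at full-frame top pixels (106,213), (100,269) and (92,307). The blue sherd, jar, brush and look-alikes haven't moved, and the arm is clear of everything, so I'm handing the job in.

```bash
python3 -c "
from plant import robot
print(robot.close_job())"
```

```text
the job is handed in; nothing more can be done
None
```

I swept all three orange sherds into the bay, where they lie flat about 60 mm inside its open side, left the other objects in place, and handed the job in at about 26 s of the 72 s allowed; the hand-in gave no verdict.

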